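Roll the brass pressing roller into its V groove

ROBOT

A 7-joint arm with a two-finger parallel gripper is mounted at the origin on the work surface. World frame = base frame: x ahead of the robot, y to its left, z up, the work surface at z = 0. Lengths are in m, angles in rad, forces in N, time in s.
With the tool pointing down it reaches from about 0.35 to 0.9 m from the base axis. Payload 8.1 kg.
Tool frame: the origin (TCP) lies on the centre line of the jaws, within the pads' length; the fingertips stand 14 mm ahead of it and the grasp point (between the pads) lies 5 mm behind it (arm.tip_reach is the distance from the TCP to the fingertips, in m); z points along the fingers, y is the direction in which the jaws open and shut (so a half turn about z gives the same grasp; the last joint's range is limited). The gripper opens to 92 mm and grips with 3 to 60 N. Pads are 19 mm wide; open, the fingers measure 130 mm over their backs; the gripper's body (75 mm by 190 mm) begins 47 mm behind the grasp point.
Start: joints at [-0.103, 0.434, 0.025, 1.573, -0.012, 1.134, -0.075], TCP at [0.625, -0, 0.241] pointing down, gripper open.
Joint ranges: [-2.62, 2.62], [-0.44, 2.09], [-1.27, 1.32], [0.08, 2.57], [-1.32, 4.46], [0.12, 2], [-2.74, 2.74]. Speed limits (rad/s): [2.22, 2.22, 3.01, 3.01, 3.14, 3.14, 3.14].

INTERFACE

Orientations are given as a rotation vector (axis times angle).
In Python, from cell import sensors, vision, arm, nets gives the robot as it stands.
- The arm moves only by the shell command python3 -m handwheel 'ROWS' [FORCE]. ROWS is JSON, a list of rows, each an object of numbers: "tx", "ty", "tz": the shift along the tool's x, y, z in cm; "wx", "wy", "wz": the turn, a rotation vector about the tool's x, y, z in degrees; "claw": the opening, from 0 (shut) to 1 (fully open). A call has 1 to 12 rows; each row is the pose to reach, as a shift and turn from the pose commanded when the call began, along the tool's axes at that moment; what a row does not reach only later rows make up. A row lasts 1/12 s, in which the tool goes at most 41.7 mm and 7.16 degrees, less where a joint would pass 70% of its speed; a pose out of reach is approached as far as the arm can. A call with a gripper value outside its range is refused whole. The fingers move at their own pace and stop on an object; FORCE is the grip in N (left out, the last holds). Time passes only in rows, so rows that repeat a pose let the fingers close. It gives the time, the measured TCP pose, the force and the opening at its end, in the units of the state.
- sensors.observe(): the state, without advancing time (a new reading comes with each control period).
- vision.get_image(name): name is "scene" or "side" or "wrist"; returns (picture, depth): 420x560x3 uint8, blue, green, red; 420x560 float32, m along the optical axis (not along the pixel's ray), 0 where there is no reading.
- vision.camera_model(name): a dict with "K" (3x3 intrinsics, pixels), "xyz" and "attitude" of the camera in the world; the wrist camera has in their place "hand_eye" (4x4, takes a point from camera to tool coordinates, whose origin is the TCP and whose axes are the flange's). Camera axes: x right, y down, z forward; pixel columns grow to the right and rows downward; lengths in m; the calibration is good to about 2 mm. A picture is of the moment at which its call begins: read the wrist's pose just before it. camera_model takes no time and is no camera call.
- arm.sign_off(): hands the job in, once; it reports no verdict.
Trained networks look in the newest picture that a camera, given by its name, has taken for a name from the list of things; names that differ only in an ending like _2 or _b are one class to them, and where a whole thing is asked for, a point or a joint stands for the part that bears it (a point fixed in the world has none). Each returns a list of dicts, best first, with "score" (0 to 1); they miss things now and then, are a little off and sometimes report something else, mostly with a low value. They report only what shows in the picture. A call takes as long as a camera call. They do not tell look-alikes from the thing itself.
- nets.cut_out(label, camera): "region" (420x560 bool, what is visible of it) and "uv" ([column, row] in pixels, amid what is visible of it).
The state is a dict: "clock": time; "joints": joint angles; "dq": joint speeds; "joint_efforts": joint torques, N m; "position": TCP position; "ee_rot": TCP orientation; "force": force on the tool from outside, world axes, zero at the start; "ft_torque": the same for the moment, N m; "width": opening from 0.0 (shut) to 1.0 (fully open).
Only numpy, scipy, OpenCV 4.12 (cv2) and the standard library are available. Lean on these libraries where they do the work, as an engineer would, in place of code of your own. Each camera call takes 0.05 s, during which the arm holds its last target.

TASK

Roll the brass pressing roller across its wooden board by pushing its side with the fingers, until it drops into the V groove in the middle of the board and lies there along the groove, with neither end sticking out past the edge of the board. Let it roll, and do not lift or carry it. Leave the jar, the mallet and the steel pattern plate where they are.

Things in the scene. Friction and masses are not known exactly. Their poses are not given: they have to be found in the camera images.
- roller: loose brass roller, black end plugs, 40 mm diameter, 150 mm long, 0.35 to 0.7 kg, lying on the board on either side of the groove, up to 10 degrees out of parallel with it. Origin on its axis, half-way along (40 mm above the bench at the start). Its x axis is the roller's axis; y and z turn as it rolls. It rolls freely and keeps rolling if struck; fingers grip its surface like rubber.
- rest: fixed wooden board, 260 mm along its x, 500 mm along its y, 20 mm thick, top flat; origin at its middle, on the bench below it, z up. A dark steel-lined 90 degree V groove runs along x across its middle at y = 0: open at both ends, 34 mm wide at the top, bottom 3 mm above the bench. The roller seated in it has its axis 31 mm above the bench (9 mm lower than on the board's top), over y = 0.
- jar: amber glass jar with black lid, 56 mm diameter, 75 mm tall, standing on the board on the other side of the groove from the roller. Origin at the centre of its underside. Leave alone.
- mallet: mallet lying flat on the bench beyond the board as seen from the robot: white plastic head 85 x 40 x 36 mm (centre at +90 mm along its y axis), dark wooden handle 22 mm thick from y = -100 to y = +70 mm. Origin on the bench. Leave alone.
- pattern: steel cutting pattern plate 6 mm thick lying flat, 50 mm (x) by 135 mm (y, from -55 to +80 mm), rounded at one end, on the bench between the board and the robot. Origin on the bench. Leave alone.
Not all that is in view belongs to the job. There is more than one size of the roller; the job needs the smaller.

How it is judged:
By the outcome, as a careful person would: the job done as asked, in the order asked, and still so for the second after the job is handed in, with the robot touching nothing.
It also fails if it takes over 40 s, if anything falls off the work surface, if the arm or the gripper's body presses on something with over 40 N, if the wrist force passes 120 N, or if a joint passes its speed limit or range.

## Working session

There is one attempt and no reset: what is moved stays moved. The work goes in short steps, Python scripts to look and compute and a shell command to move; the robot and the scene stay as the last step left them, time stands still between calls to the robot, and variables do not carry over. Pictures are saved under pics/ and viewed, and the job is handed in when it is done.

```bash
ls; mkdir -p pics; cat > h.py <<'E'
import numpy as np,cv2
from scipy.spatial.transform import Rotation as R
from cell import sensors, vision, arm, nets
def cam(name,st=None):
    m=vision.camera_model(name);K=np.array(m["K"])
    if "hand_eye" in m:
        st=st or sensors.observe();T=np.eye(4);T[:3,:3]=R.from_rotvec(st["ee_rot"]).as_matrix();T[:3,3]=st["position"];T=T@np.array(m["hand_eye"])
    else:
        T=np.eye(4);a=np.array(m["attitude"]);T[:3,:3]=a if a.shape==(3,3) else R.from_rotvec(a).as_matrix();T[:3,3]=m["xyz"]
    return K,T
def cloud(name):
    K,T=cam(name);im,d=vision.get_image(name)
    v,u=np.mgrid[:420,:560]
    p=np.stack([(u-K[0,2])/K[0,0]*d,(v-K[1,2])/K[1,1]*d,d],-1)
    return im,d,p@T[:3,:3].T+T[:3,3],K,T
E
python3 - <<'E'
from h import *
print(vision.camera_model("scene"));print(sensors.observe())
for n in("scene","side","wrist"):
    im,d,P,K,T=cloud(n);cv2.imwrite(f"pics/{n}0.png",im);np.savez(f"{n}0.npz",im=im,d=d,P=P)
    for l in("roller","rest","jar","mallet","pattern"):
        for r in nets.cut_out(l,n)[:4]:
            m=r["region"]&(d>0);print(n,l,round(r["score"],2),np.round(r["uv"]),m.sum(),np.round(np.median(P[m],0),3) if m.sum() else 0)
E
```

```text
pics
{'K': array([[446.00954255,   0.        , 285.60523565],
       [  0.        , 446.00954255, 212.04098028],
       [  0.        ,   0.        ,   1.        ]]), 'xyz': array([1.25278282, 0.39607968, 0.60161564]), 'attitude': array([-1.22622095, -2.0956125 ,  1.12389514])}
{'clock': 0.0, 'joints': array([-0.10262761,  0.4352353 ,  0.02497627,  1.57408497, -0.01158772,
        1.1339878 , -0.07509274]), 'dq': array([ 0.00128071,  0.00110753, -0.00244704,  0.0014733 ,  0.0005456 ,
       -0.00163472,  0.00080823]), 'joint_efforts': array([ 3.89017032e-04, -6.67853522e+01,  9.84863900e-01, -3.14464223e+01,
       -6.05165795e-02,  4.27553023e-02,  1.12382318e-04]), 'position': array([ 6.24519326e-01, -4.33146101e-05,  2.39942033e-01]), 'ee_rot': array([-2.22077349e+00, -2.22070111e+00,  1.90797746e-03]), 'force': array([ 0.77482828,  0.04699648, -0.62894703]), 'ft_torque': array([0.05579879, 0.01177662, 0.00572331]), 'width': 0.9991735185475644}
scene roller 0.85 [348. 251.] 1238 [0.609 0.158 0.056]
scene roller 0.77 [270. 158.] 773 [ 0.343 -0.187  0.05 ]
scene rest 0.88 [292. 239.]
[... 360 characters left out ...]
e roller 0.48 [211. 247.] 787 [0.388 0.03  0.006]
side rest 0.71 [295. 253.] 14064 [ 0.554 -0.08   0.02 ]
side jar 0.62 [310. 247.] 827 [ 0.576 -0.131  0.072]
side mallet 0.59 [360. 211.] 1229 [0.776 0.007 0.022]
side pattern 0.88 [212. 251.] 808 [0.388 0.028 0.006]
side pattern 0.3 [267. 194.] 822 [0.575 0.137 0.052]
wrist roller 0.58 [232.  41.] 6830 [0.585 0.149 0.058]
wrist rest 0.6 [238. 152.] 58174 [0.578 0.041 0.02 ]
wrist jar 0.57 [246. 272.] 1420 [ 0.587 -0.092  0.067]
wrist jar 0.26 [ 85. 153.] 4507 [0.39  0.04  0.006]
wrist mallet 0.74 [402. 162.] 4688 [0.776 0.033 0.035]
wrist pattern 0.92 [ 87. 151.] 4627 [0.39  0.041 0.006]
wrist pattern 0.2 [234.  41.] 6897 [0.585 0.149 0.058]
```

View pics/scene0.png

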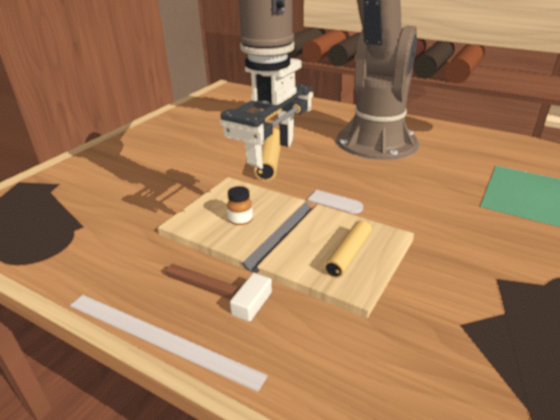

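View pics/wrist0.png

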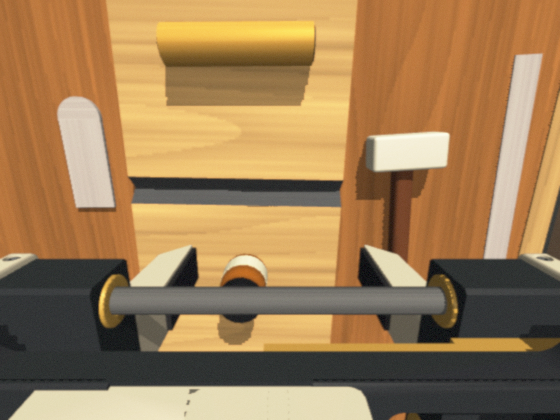

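```bash
python3 - <<'E'
import numpy as np,cv2
z=np.load('scene0.npz');c=z['im'][200:300,270:420];cv2.imwrite('pics/crop.png',cv2.resize(c,None,fx=5,fy=5))
for n in('wrist0','scene0','side0'):
    P=np.load(n+'.npz')['P'];d=np.load(n+'.npz')['d']
    # board top
    m=(d>0)&(abs(P[...,2]-.02)<.004)&(P[...,0]>.42)&(P[...,0]<.76)
    q=P[m][:,:2]; print(n,'board',m.sum(),cv2.minAreaRect(q.astype(np.float32)))
    # groove
    g=(d>0)&(P[...,2]<.014)&(P[...,2]>.002)&(P[...,0]>.5)&(P[...,0]<.68)&(abs(P[...,1])<.12)
    q=P[g][:,:2]
    if len(q)>20:
        c=q.mean(0);w,v=np.linalg.eigh(np.cov((q-c).T));print(' groove',len(q),c,np.degrees(np.arctan2(v[1,1],v[0,1])),np.sqrt(w))
    r=(d>0)&(P[...,2]>.05)&(P[...,2]<.068)&(P[...,0]>.48)&(P[...,0]<.72)&(P[...,1]>.08)&(P[...,1]<.25)
    q=P[r]
    print(' roller',len(q),cv2.minAreaRect(q[:,:2].astype(np.float32)),np.percentile(q[:,2],98))
E
```

```text
wrist0 board 54089 ((0.5997152328491211, -0.02175360918045044), (0.4404255449771881, 0.31449246406555176), 89.64781951904297)
 groove 2411 [ 0.59009646 -0.00712147] 178.98137302297152 [0.00626265 0.05183147]
 roller 6157 ((0.5849596858024597, 0.151662215590477), (0.15337498486042023, 0.03588071092963219), 0.4697614908218384) 0.061048958852975246
scene0 board 14039 ((0.5986356735229492, -0.0068686604499816895), (0.5020750761032104, 0.31594425439834595), 88.82250213623047)
 groove 489 [ 0.59700749 -0.01041257] 178.9397710816638 [0.00507003 0.05121332]
 roller 871 ((0.5848240256309509, 0.15228375792503357), (0.15645983815193176, 0.035604171454906464), 0.4957844913005829) 0.06143692059931116
side0 board 12662 ((0.5901421904563904, 0.6775723099708557), (0.3390923738479614, 1.8760240077972412), 0.006023003254085779)
 groove 391 [ 5.86277593e-01 -2.18184565e-05] 179.58192312539038 [0.0041571 0.0519287]
 roller 492 ((0.5846988558769226, 0.14671452343463898), (0.1524096131324768, 0.0382353775203228), 2.1853177547454834) 0.06277636158179009
```

The scene picture shows roller candidates at (348,251) on the board and (270,158) on the bench beside the robot. The jar is at (239,208), the mallet at (215,287), the pattern plate at (336,202), and a distracting ruler at (165,340). The wrist picture shows the roller at (236,44) and the groove at (238,191).

I choose the roller at (348,251): it lies on the board and measures about 150 x 40 mm. I'll check it in the crop and refine its pose.

View pics/crop.png

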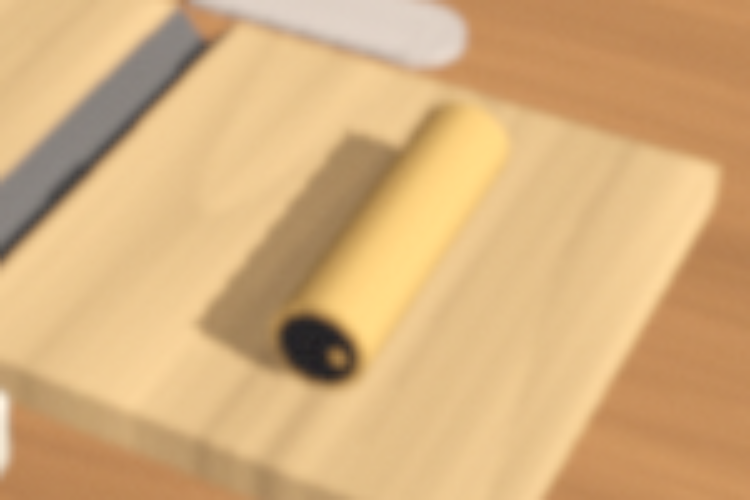

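```bash
python3 - <<'E'
import numpy as np,cv2
for n in('wrist0','scene0'):
    z=np.load(n+'.npz');P=z['P'];d=z['d']
    X=P[d>0]
    b=X[(abs(X[:,2]-.02)<.003)&(X[:,0]>.4)&(X[:,0]<.74)]
    # edges at strips of y
    for y in np.arange(-.22,.26,.04):
        s=b[abs(b[:,1]-y)<.006]
        if len(s)>10: 
            xs=np.sort(s[:,0]); h,_=np.histogram(xs,np.arange(.4,.76,.005)); k=np.where(h>max(2,.2*np.median(h[h>0])))[0]
            print(n,'edge y%.2f'%y,.4+k.min()*.005,.405+k.max()*.005)
    g=X[(X[:,2]<.013)&(X[:,2]>.0)&(X[:,0]>.47)&(X[:,0]<.71)&(abs(X[:,1])<.1)]
    for x in np.arange(.48,.72,.03):
        s=g[abs(g[:,0]-x)<.006]
        if len(s)>5: print(n,'groove x%.2f'%x,np.round([s[:,1].min(),s[:,1].max(),s[s[:,2].argmin(),1],s[:,2].min()],4))
    r=X[(X[:,2]>.055)&(X[:,2]<.068)&(X[:,0]>.48)&(X[:,0]<.72)&(X[:,1]>.08)&(X[:,1]<.25)]
    # fit: circle section with yaw: z top
    from scipy.optimize import least_squares
    f=lambda p:np.hypot((r[:,1]-p[0])*np.cos(p[1])-(r[:,0]-.585)*np.sin(p[1]),r[:,2]-p[2])-.02
    o=least_squares(f,[.15,0,.04],loss='soft_l1',f_scale=.001);print(n,'fit',o.x,np.degrees(o.x[1]),np.std(o.fun),np.percentile(r[:,0],[0.5,99.5]),len(r))
E
```

```text
wrist0 edge y-0.22 0.46 0.7
wrist0 edge y-0.18 0.48500000000000004 0.7
wrist0 edge y-0.14 0.515 0.7
wrist0 edge y-0.10 0.44 0.7050000000000001
wrist0 edge y-0.06 0.44 0.7050000000000001
wrist0 edge y-0.02 0.44 0.7050000000000001
wrist0 edge y0.02 0.445 0.7050000000000001
wrist0 edge y0.06 0.445 0.7350000000000001
wrist0 edge y0.10 0.445 0.7050000000000001
wrist0 edge y0.14 0.445 0.71
wrist0 edge y0.18 0.445 0.71
wrist0 groove x0.48 [-0.0143  0.0061 -0.0037  0.0025]
wrist0 groove x0.51 [-0.0156  0.0047 -0.0051  0.0021]
wrist0 groove x0.54 [-0.0158  0.0048 -0.0062  0.0028]
wrist0 groove x0.57 [-0.0169  0.0048 -0.005   0.0025]
wrist0 groove x0.60 [-0.0171  0.0036 -0.0065  0.0014]
wrist0 groove x0.63 [-0.0182  0.0036 -0.0075  0.0026]
wrist0 groove x0.66 [-0.0181  0.0023 -0.0076  0.0024]
wrist0 groove x0.69 [-0.0183  0.0024 -0.0077  0.0018]
wrist0 fit [0.15204    0.0061152  0.04003478] 0.35037497270824625 0.0007483474628776039 [0.51064107 0.65944992] 4740
scene0 edge y-0.22 0.44 0.7
scene0 edge y-0.18 0.44 0.7050000000000001
scene0 edge y-0.14 0.44 0.7050000000000001
scene0 edge y-0.10 0.
[... 157 characters left out ...]
0 edge y0.06 0.445 0.7050000000000001
scene0 edge y0.10 0.445 0.71
scene0 edge y0.14 0.445 0.71
scene0 edge y0.18 0.445 0.71
scene0 edge y0.22 0.445 0.71
scene0 groove x0.48 [-0.0153  0.004  -0.006   0.0025]
scene0 groove x0.51 [-0.0139  0.0032 -0.0068  0.0026]
scene0 groove x0.54 [-0.0162  0.0028 -0.0058  0.0025]
scene0 groove x0.57 [-0.0189  0.002  -0.0061  0.003 ]
scene0 groove x0.60 [-0.0175 -0.0008 -0.0083  0.0012]
scene0 groove x0.63 [-0.0193 -0.003  -0.0089  0.0016]
scene0 groove x0.66 [-0.0181  0.001  -0.0088  0.0026]
scene0 groove x0.69 [-0.0208  0.0012 -0.0115  0.0025]
scene0 fit [0.15200168 0.00593149 0.04020015] 0.3398490866161121 0.0009986561324561714 [0.51021309 0.66141634] 648
```

The crop confirms the brass roller with a black end plug, 40 mm in diameter (fitted axis height 40 mm, length 149 mm). It lies 1.4° off the groove line.

Next I move behind it on the +y side, with the fingers tilted slightly so they contact just below the axis.

```bash
python3 -m handwheel '[{"tx":4,"ty":-1,"wy":-5},{"tx":8,"ty":-2,"wy":-10},{"tx":12,"ty":-3,"wy":-15,"wz":0.5},{"tx":16,"ty":-4,"wy":-15,"wz":0.5},{"tx":20,"ty":-4,"wy":-15,"wz":0.5},{"tx":21,"ty":-4,"wy":-15,"wz":0.5},{"tx":21,"ty":-4,"wy":-15,"wz":0.5},{"tx":21,"ty":-4,"wy":-15,"wz":0.5}]'
python3 - <<'E'
from h import *
s=sensors.observe();print(s['position'],R.from_rotvec(s['ee_rot']).as_matrix().round(3))
E
```

```text
[ 6.25011487e-01 -2.77344346e-05  2.40759464e-01] [[ 0.  1.  0.]
 [ 1. -0. -0.]
 [-0.  0. -1.]]invalid input
```

```bash
python3 -m handwheel '[{"tx":4,"ty":-1,"tz":0,"wx":0,"wy":-5,"wz":0,"claw":1}]'; python3 -m handwheel --help | head -30
```

```text
clock: 0.98
position: [0.6172, 0.0199, 0.2414]
ee_rot: [2.2, 2.143, -0.103]
force: [1.7, -4.7, 0.1]
width: 1.003invalid input: not JSON, or not a number
```

```bash
python3 -m handwheel '[{"tx":4,"ty":-1,"tz":-0.4,"wx":0,"wy":-5,"wz":0,"claw":1},{"tx":8,"ty":-2,"tz":-0.7,"wx":0,"wy":-10,"wz":0.5,"claw":1},{"tx":12,"ty":-3,"tz":-1.1,"wx":0,"wy":-10,"wz":0.5,"claw":1},{"tx":16,"ty":-3,"tz":-1.4,"wx":0,"wy":-10,"wz":0.5,"claw":1},{"tx":17,"ty":-3,"tz":-1.5,"wx":0,"wy":-10,"wz":0.5,"claw":1},{"tx":17,"ty":-3,"tz":-1.5,"wx":0,"wy":-10,"wz":0.5,"claw":1},{"tx":17,"ty":-3,"tz":-1.5,"wx":0,"wy":-10,"wz":0.5,"claw":1}]'
python3 - <<'E'
from h import *
s=sensors.observe();p=s['position'];M=R.from_rotvec(s['ee_rot']).as_matrix();print(p,M.round(3))
t=np.array([.585,.210,.040]);print('tool shift cm',M.T@(t-p)*100, 'minus y 10cm:',M.T@[0,-10,0])
E
```

```text
clock: 1.57
position: [0.5851, 0.2108, 0.2406]
ee_rot: [2.089, 2.073, -0.274]
force: [-0.1, -1.0, 0.4]
width: 1.0
[0.58509412 0.21079234 0.24060713] [[ 0.008  1.    -0.001]
 [ 0.966 -0.008 -0.259]
 [-0.259  0.001 -0.966]]
tool shift cm [ 5.12785612 -0.03697392 19.3943887 ] minus y 10cm: [-9.65730404  0.07534314  2.59437893]
```

```bash
python3 -m handwheel '[{"tx":1,"ty":0,"tz":3.8,"wx":0,"wy":0,"wz":0,"claw":1},{"tx":2,"ty":0,"tz":7.6,"wx":0,"wy":0,"wz":0,"claw":1},{"tx":3,"ty":0,"tz":11.4,"wx":0,"wy":0,"wz":0,"claw":1},{"tx":4,"ty":0,"tz":15.1,"wx":0,"wy":0,"wz":0,"claw":1},{"tx":4.7,"ty":0,"tz":17.7,"wx":0,"wy":0,"wz":0,"claw":1},{"tx":5.1,"ty":0,"tz":19.3,"wx":0,"wy":0,"wz":0,"claw":1},{"tx":5.1,"ty":0,"tz":19.3,"wx":0,"wy":0,"wz":0,"claw":1},{"tx":5.1,"ty":0,"tz":19.3,"wx":0,"wy":0,"wz":0,"claw":1}]'
python3 - <<'E'
from h import *
s=sensors.observe();print(s['position'])
im,d,P,K,T=cloud('scene');cv2.imwrite('pics/s1.png',cv2.resize(im[150:330,180:440],None,fx=3,fy=3))
E
```

```text
clock: 2.23
position: [0.5857, 0.2074, 0.0413]
ee_rot: [2.093, 2.069, -0.276]
force: [-0.4, -0.1, 1.1]
width: 1.002
[0.58572674 0.20744898 0.04131267]
```

View pics/s1.png

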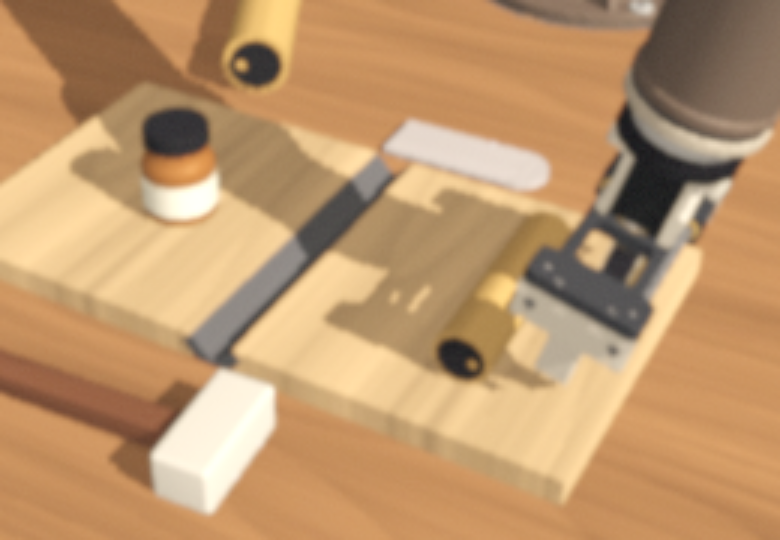

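The picture shows the near finger at about (565,350), just behind the roller at (510,290). Nothing else is near the path. I now start a gentle push with a ramp up.

```bash
python3 -m handwheel '[{"tx":-0.4,"ty":0,"tz":0.1,"wx":0,"wy":0,"wz":0,"claw":1},{"tx":-0.8,"ty":0,"tz":0.2,"wx":0,"wy":0,"wz":0,"claw":1},{"tx":-1.2,"ty":0,"tz":0.3,"wx":0,"wy":0,"wz":0,"claw":1},{"tx":-1.6,"ty":0,"tz":0.4,"wx":0,"wy":0,"wz":0,"claw":1},{"tx":-2.0,"ty":0,"tz":0.5,"wx":0,"wy":0,"wz":0,"claw":1},{"tx":-2.4,"ty":0,"tz":0.6,"wx":0,"wy":0,"wz":0,"claw":1},{"tx":-2.9,"ty":0,"tz":0.8,"wx":0,"wy":0,"wz":0,"claw":1},{"tx":-3.5,"ty":0,"tz":0.9,"wx":0,"wy":0,"wz":0,"claw":1},{"tx":-4.1,"ty":0,"tz":1.1,"wx":0,"wy":0,"wz":0,"claw":1},{"tx":-4.8,"ty":0,"tz":1.3,"wx":0,"wy":0,"wz":0,"claw":1},{"tx":-5.5,"ty":0,"tz":1.5,"wx":0,"wy":0,"wz":0,"claw":1},{"tx":-6.2,"ty":0,"tz":1.7,"wx":0,"wy":0,"wz":0,"claw":1}]'
cat > look.py <<'E'
from h import *
import sys
from scipy.optimize import least_squares
s=sensors.observe();print(s['clock'],s['position'].round(4),s['force'].round(1))
im,d,P,K,T=cloud('scene');cv2.imwrite(f'pics/{sys.argv[1]}.png',cv2.resize(im[150:330,180:440],None,fx=3,fy=3))
rr=nets.cut_out('roller','scene')
for c in rr:
    r=P[c['region']&(d>0)]
    if np.median(r[:,0])<.45: continue
    b,g,rd=im[c['region']&(d>0)].T.astype(int)
    r=r[(rd>b+40)&(r[:,2]>.03)]
    c0=np.median(r,0)
    f=lambda p:np.hypot((r[:,1]-p[0])*np.cos(p[1])-(r[:,0]-.585)*np.sin(p[1]),r[:,2]-p[2])-.02
    o=least_squares(f,[c0[1]-.005,0,.04],loss='soft_l1',f_scale=.001)
    print(s['clock'],round(c['score'],2),'y,z',o.x[[0,2]].round(4),'yaw',np.degrees(o.x[1]).round(2),'x',np.percentile(r[:,0],[1,99]).round(3),len(r),np.std(o.fun).round(4))
E
python3 look.py p1
```

```text
clock: 3.28
position: [0.5847, 0.1446, 0.0408]
ee_rot: [2.091, 2.072, -0.274]
force: [0.5, 0.1, 0.4]
width: 1.002
3.2833 [0.5847 0.1446 0.0408] [0.5 0.1 0.4]
3.2833 0.88 y,z [0.1121 0.0401] yaw 0.05 x [0.515 0.67 ] 488 0.0125
3.2833 0.48 y,z [-0.1067  0.0554] yaw -31.54 x [0.568 0.612] 348 0.0076
```

```bash
python3 look.py p2
```

```text
3.3833 [0.5848 0.1433 0.0409] [-0.6 -0.2 -0.7]
3.3833 0.6 y,z [0.1037 0.04  ] yaw -0.01 x [0.514 0.662] 451 0.0021
```

View pics/p2.png

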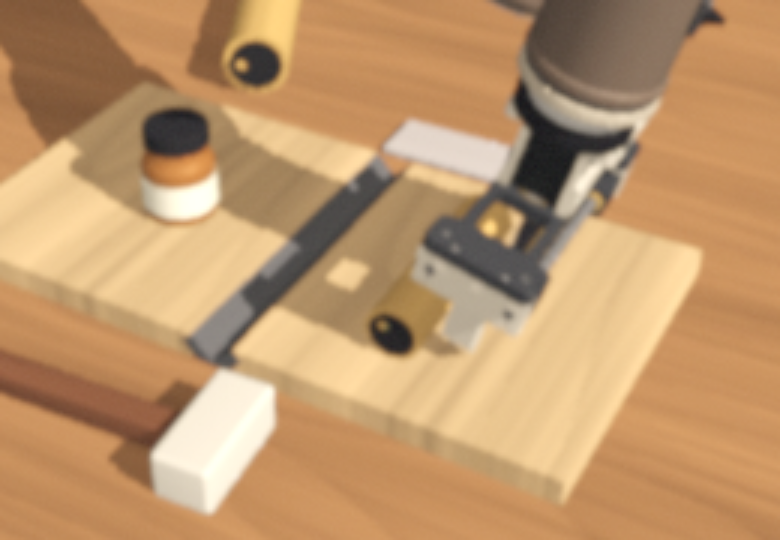

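The end plug's mark has turned from the lower right to the upper left, so the roller is really rolling, at about 0.08 m/s ahead of the fingers. It is aligned and centred, so I hold and let it coast.

```bash
python3 -m handwheel '[{"tx":0,"ty":0,"tz":0,"wx":0,"wy":0,"wz":0,"claw":1},{"tx":0,"ty":0,"tz":0,"wx":0,"wy":0,"wz":0,"claw":1},{"tx":0,"ty":0,"tz":0,"wx":0,"wy":0,"wz":0,"claw":1},{"tx":0,"ty":0,"tz":0,"wx":0,"wy":0,"wz":0,"claw":1},{"tx":0,"ty":0,"tz":0,"wx":0,"wy":0,"wz":0,"claw":1},{"tx":0,"ty":0,"tz":0,"wx":0,"wy":0,"wz":0,"claw":1}]'; python3 look.py p3
```

```text
clock: 3.98
position: [0.5848, 0.1458, 0.0409]
ee_rot: [2.091, 2.072, -0.274]
force: [0.0, -0.6, 0.5]
width: 0.998
3.9833 [0.5848 0.1458 0.0409] [ 0.  -0.6  0.5]
3.9833 0.97 y,z [0.0839 0.0401] yaw 0.12 x [0.514 0.662] 674 0.0055
```

The roller coasted to about y=0.084 and is stopping because of rolling resistance. I push it again, following it to the groove lip.

```bash
python3 -m handwheel '[{"tx":-0.7,"ty":0,"tz":0.2,"wx":0,"wy":0,"wz":0,"claw":1},{"tx":-1.4,"ty":0,"tz":0.4,"wx":0,"wy":0,"wz":0,"claw":1},{"tx":-2.0,"ty":0,"tz":0.5,"wx":0,"wy":0,"wz":0,"claw":1},{"tx":-2.5,"ty":0,"tz":0.7,"wx":0,"wy":0,"wz":0,"claw":1},{"tx":-2.9,"ty":0,"tz":0.8,"wx":0,"wy":0,"wz":0,"claw":1},{"tx":-3.3,"ty":0,"tz":0.9,"wx":0,"wy":0,"wz":0,"claw":1},{"tx":-3.7,"ty":0,"tz":1.0,"wx":0,"wy":0,"wz":0,"claw":1},{"tx":-4.2,"ty":0,"tz":1.1,"wx":0,"wy":0,"wz":0,"claw":1},{"tx":-4.7,"ty":0,"tz":1.25,"wx":0,"wy":0,"wz":0,"claw":1},{"tx":-5.3,"ty":0,"tz":1.4,"wx":0,"wy":0,"wz":0,"claw":1},{"tx":-5.9,"ty":0,"tz":1.6,"wx":0,"wy":0,"wz":0,"claw":1},{"tx":-6.5,"ty":0,"tz":1.75,"wx":0,"wy":0,"wz":0,"claw":1}]'; python3 look.py p4
```

```text
clock: 5.08
position: [0.5841, 0.0775, 0.0407]
ee_rot: [2.091, 2.072, -0.274]
force: [0.6, -0.3, -0.4]
width: 0.999
5.0833 [0.5841 0.0775 0.0407] [ 0.6 -0.3 -0.4]
5.0833 0.76 y,z [0.0453 0.0402] yaw -0.41 x [0.518 0.668] 447 0.0089
```

```bash
python3 -m handwheel '[{"tx":-0.6,"ty":0,"tz":0.15,"wx":0,"wy":0,"wz":0,"claw":1},{"tx":-1.2,"ty":0,"tz":0.3,"wx":0,"wy":0,"wz":0,"claw":1},{"tx":-1.8,"ty":0,"tz":0.5,"wx":0,"wy":0,"wz":0,"claw":1},{"tx":-2.4,"ty":0,"tz":0.65,"wx":0,"wy":0,"wz":0,"claw":1},{"tx":-3.0,"ty":0,"tz":0.8,"wx":0,"wy":0,"wz":0,"claw":1},{"tx":-3.0,"ty":0,"tz":0.8,"wx":0,"wy":0,"wz":0,"claw":1},{"tx":-3.0,"ty":0,"tz":0.8,"wx":0,"wy":0,"wz":0,"claw":1},{"tx":-3.0,"ty":0,"tz":0.8,"wx":0,"wy":0,"wz":0,"claw":1},{"tx":-3.0,"ty":0,"tz":0.8,"wx":0,"wy":0,"wz":0,"claw":1},{"tx":-3.0,"ty":0,"tz":0.8,"wx":0,"wy":0,"wz":0,"claw":1}]'; python3 look.py p5
```

```text
clock: 6.02
position: [0.5839, 0.0478, 0.0408]
ee_rot: [2.09, 2.073, -0.273]
force: [-0.2, 0.1, -0.6]
width: 0.997
6.0167 [0.5839 0.0478 0.0408] [-0.2  0.1 -0.6]
```

View pics/p5.png

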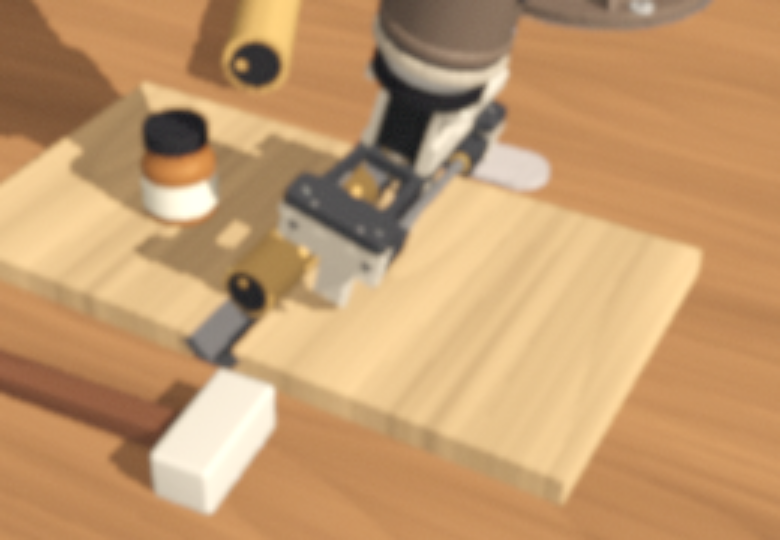

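The roller appears to lie in the groove, with its end plug at (248,290) on the groove line. I back off, lift, and verify.

```bash
python3 -m handwheel '[{"tx":2,"ty":0,"tz":-0.5,"wx":0,"wy":0,"wz":0,"claw":1},{"tx":5,"ty":0,"tz":-1.5,"wx":0,"wy":0,"wz":0,"claw":1},{"tx":8,"ty":0,"tz":-3,"wx":0,"wy":0,"wz":0,"claw":1},{"tx":10,"ty":0,"tz":-6,"wx":0,"wy":0,"wz":0,"claw":1},{"tx":10,"ty":0,"tz":-10,"wx":0,"wy":0,"wz":0,"claw":1},{"tx":10,"ty":0,"tz":-14,"wx":0,"wy":0,"wz":0,"claw":1},{"tx":10,"ty":0,"tz":-18,"wx":0,"wy":0,"wz":0,"claw":1},{"tx":10,"ty":0,"tz":-20,"wx":0,"wy":0,"wz":0,"claw":1},{"tx":10,"ty":0,"tz":-20,"wx":0,"wy":0,"wz":0,"claw":1}]'; python3 look.py p6; python3 - <<'E'
from h import *
for n in('scene','side'):
    im,d,P,K,T=cloud(n)
    for l in("jar","mallet","pattern"):
        for r in nets.cut_out(l,n)[:1]:
            m=r["region"]&(d>0);print(n,l,round(r["score"],2),np.round(r["uv"]),np.round(np.median(P[m],0),3))
E
```

```text
clock: 6.87
position: [0.5869, 0.1988, 0.2134]
ee_rot: [2.089, 2.073, -0.26]
force: [0.4, 0.3, 0.6]
width: 1.0
6.8667 [0.5869 0.1988 0.2134] [0.4 0.3 0.6]
6.8667 0.81 y,z [-0.0062  0.0313] yaw -1.03 x [0.512 0.66 ] 905 0.0017
scene jar 0.93 [235. 209.] [ 0.6   -0.102  0.067]
scene mallet 0.92 [236. 290.] [0.789 0.029 0.022]
scene pattern 0.6 [337. 203.] [0.393 0.04  0.006]
side jar 0.63 [307. 251.] [ 0.575 -0.131  0.071]
side mallet 0.81 [361. 211.] [0.776 0.006 0.022]
```

View pics/p6.png

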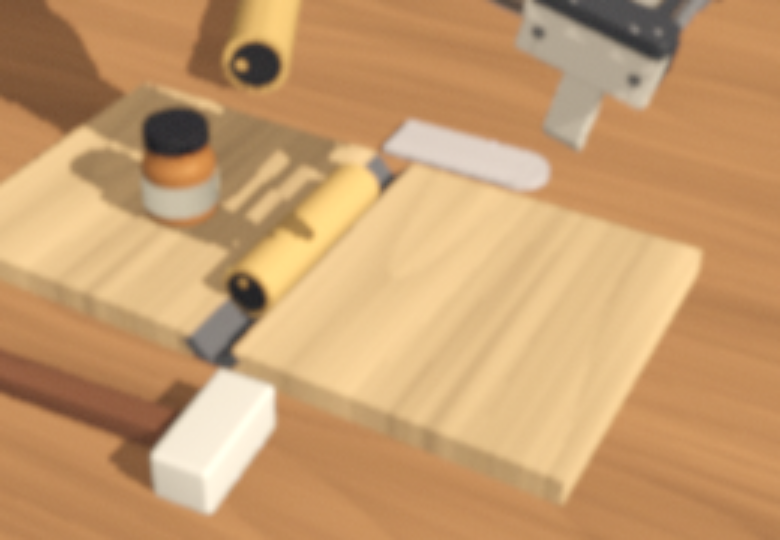

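The roller lies in the groove from (248,290) to (360,180) with groove showing at both ends. The fit gives an axis height of 31.3 mm and yaw -1.0°, matching the groove, with x from 0.512 to 0.660 inside the board's 0.443 to 0.705.

```bash
python3 -c "
from cell import arm
print(arm.sign_off())"
```

```text
the job is handed in; nothing more can be done
None
```

The brass roller now lies in the V groove, and I handed the job in at about 7 s. I pushed its side with the open fingers in two gentle stages. It rolled freely, with the end-plug mark seen turning, and dropped into the groove; then I withdrew the arm.

**Roller:** its axis is 31.3 mm above the bench, at y = -6 mm. Its yaw is -1.0°, against about -1.1° for the groove. It spans x 0.512 to 0.660 m, well inside the board's 0.443 to 0.705 m. The picture shows groove beyond both ends.

**Other things:** the jar, mallet and pattern plate measured within about 1 mm of where they started. The side view did not report the pattern plate in the last look, but the scene camera saw it in place.

**Missed reading:** just after the roller dropped in, the fit gave no reading because the gripper hid it. I checked again once the arm had withdrawn, and that is the result above.

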